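# Level the lunch tins on the two-pan balance

### The job

The two-pan balance on the step hangs down on the side that holds the big steel tin. A big tin weighs as much as three small ones: move a tin from pan to pan so that the two pans come to rest level with each other. Lift the tin across and set it down rather than dropping it, never tip a tin over, and leave all four tins standing upright on the pans themselves, none on top of another.

Things in the scene. Friction and masses are not known exactly. Their poses are not given: they have to be found in the camera images.
- big_tin: The big round steel lunch tin with a flat lid: 64 mm across, 70 mm tall, about 360 g, as heavy as three small tins. Origin at the centre of its underside, z up. It starts upright on one pan together with one small tin; the other pan holds the other two small tins.
- small_tin_a: A small round steel lunch tin with a flat lid, one of three alike: 50 mm across, 45 mm tall, about 120 g (a third of the big tin). Origin at the centre of its underside, z up. It starts upright on a pan, at least 60 mm clear of the other tin there.
- small_tin_b: A small round steel lunch tin with a flat lid, one of three alike: 50 mm across, 45 mm tall, about 120 g (a third of the big tin). Origin at the centre of its underside, z up. It starts upright on a pan, at least 60 mm clear of the other tin there.
- small_tin_c: A small round steel lunch tin with a flat lid, one of three alike: 50 mm across, 45 mm tall, about 120 g (a third of the big tin). Origin at the centre of its underside, z up. It starts upright on a pan, at least 60 mm clear of the other tin there.
- pan_a_top (a point): Centre of the upper face of one pan of the balance: a flat white enamelled tray 250 mm (its x) by 160 mm (its y), rim 6 mm high, 3 mm thick; z up. It may be the left or the right pan. The pans stay horizontal and only rise and sink, up to 15 mm either way about 85 mm over the step, one up as the other goes down, damped, settling in about 1 s. Where on a pan a tin stands does not matter.
- pan_b_top (a point): Centre of the upper face of the balance's other pan, just like the first, its centre 250 mm from it along y, axes parallel. The heavier pan rests on its lower stop, the other on its upper stop, until the loads match to within about 90 g; with matching loads they rest nearly level.
Things that resemble listed ones, but are neither listed nor needed, are in the scene too. Leave any orange, pink or yellow look-alike of the small_tin_b alone.

How it is judged (in metres and radians):
At the end, for the whole second after the job is handed in: The two pans are level: their heights differ by less than 10 mm. All four tins stand directly on a pan (underside within 10 mm above its face, centre within 115 mm of the pan's centre along its length and 70 mm across it), upright within 10 degrees and at rest (under 0.03 m/s) (z of pan_a_top in the frame of pan_b_top between -0.01 and 0.01 m and ((x of big_tin in the frame of pan_a_top between -0.115 and 0.115 m and y of big_tin in the frame of pan_a_top between -0.07 and 0.07 m and z of big_tin in the frame of pan_a_top between -0.006 and 0.01 m) or (x of big_tin in the frame of pan_b_top between -0.115 and 0.115 m and y of big_tin in the frame of pan_b_top between -0.07 and 0.07 m and z of big_tin in the frame of pan_b_top between -0.006 and 0.01 m)) and angle between each of big_tin, small_tin_a, small_tin_b, small_tin_c's own z axis and vertical below 0.17 rad and linear speed of each of big_tin, small_tin_a, small_tin_b, small_tin_c below 0.03 m/s and ((x of small_tin_a in the frame of pan_a_top between -0.115 and 0.115 m and y of small_tin_a in the frame of pan_a_top between -0.07 and 0.07 m and z of small_tin_a in the frame of pan_a_top between -0.006 and 0.01 m) or (x of small_tin_a in the frame of pan_b_top between -0.115 and 0.115 m and y of small_tin_a in the frame of pan_b_top between -0.07 and 0.07 m and z of small_tin_a in the frame of pan_b_top between -0.006 and 0.01 m)) and ((x of small_tin_b in the frame of pan_a_top between -0.115 and 0.115 m and y of small_tin_b in the frame of pan_a_top between -0.07 and 0.07 m and z of small_tin_b in the frame of pan_a_top between -0.006 and 0.01 m) or (x of small_tin_b in the frame of pan_b_top between -0.115 and 0.115 m and y of small_tin_b in the frame of pan_b_top between -0.07 and 0.07 m and z of small_tin_b in the frame of pan_b_top between -0.006 and 0.01 m)) and ((x of small_tin_c in the frame of pan_a_top between -0.115 and 0.115 m and y of small_tin_c in the frame of pan_a_top between -0.07 and 0.07 m and z of small_tin_c in the frame of pan_a_top between -0.006 and 0.01 m) or (x of small_tin_c in the frame of pan_b_top between -0.115 and 0.115 m and y of small_tin_c in the frame of pan_b_top between -0.07 and 0.07 m and z of small_tin_c in the frame of pan_b_top between -0.006 and 0.01 m))); the robot touches nothing.
It fails at once if a tin is tipped over (leans more than 35 degrees) (angle between any of big_tin, small_tin_a, small_tin_b, small_tin_c's own z axis and vertical above 0.61 rad).
It fails at once if a tin is dropped: it moves faster than 0.8 m/s out of the fingers (a free fall of more than 3 cm) ((linear speed of big_tin above 0.8 m/s and contact force between big_tin and the fingers below 0.05 N) or (linear speed of small_tin_a above 0.8 m/s and contact force between small_tin_a and the fingers below 0.05 N) or (linear speed of small_tin_b above 0.8 m/s and contact force between small_tin_b and the fingers below 0.05 N) or (linear speed of small_tin_c above 0.8 m/s and contact force between small_tin_c and the fingers below 0.05 N)).
It also fails if it takes over 38 s, if anything falls off the work surface, if the arm or the gripper's body presses on something with over 40 N, if the wrist force passes 120 N, or if a joint passes its speed limit or range.

### The arm

A 6-joint arm with a two-finger parallel gripper is mounted at the origin on the work surface. World frame = base frame: x ahead of the robot, y to its left, z up, the work surface at z = 0. Lengths are in m, angles in degrees, forces in N, time in s.
With the tool pointing down it reaches from about 0.3 to 0.75 m from the base axis. Payload 8.5 kg.
Tool frame: the origin (TCP) lies at the very end of the fingers, on their centre line; the grasp point (between the pads) lies 19 mm behind it; z points along the fingers, y is the line along which they close (so a half turn about z gives the same grasp; the last joint's range is limited). The gripper opens to 85 mm and grips with 20 to 120 N. Pads are 22 mm wide; open, the fingers measure 114 mm over their backs; the gripper's body (76 mm by 85 mm) begins 54 mm behind the grasp point. The pads swing forward as they close: fully open they stand 13 mm farther back than shut.
Start: joints at [51.32, 21.807, 74.336, -0, 83.858, -12.336], TCP at [0.244, 0.493, 0.231] pointing down, gripper open.
Joint ranges: [-178.18, 178.18], [-50.72, 133.34], [12.68, 142.11], [-81.47, 261.47], [9.98, 163.14], [-165.26, 165.26]. Speed limits (degrees/s): [136.94, 136.94, 180, 180, 180, 180].

### API

Orientations are given as a 3x3 rotation matrix whose columns are the frame's x, y, z axes.
In Python, from rig import env gives the robot as it stands.
- The arm moves only by the tool move_arm, never from a script. Its argument "plan" is a list of rows, each a list of 7 numbers: the turn, a rotation vector about the tool's x, y, z in degrees, then the shift along the tool's x, y, z in cm, then the gripper command: -1 is shut, 1 is fully open, values between are in proportion. In form: [[ax, ay, az, tx, ty, tz, jaw], ...]. A call has 1 to 5 rows; each row is the pose to reach, as a shift and turn from the pose commanded when the call began, along the tool's axes at that moment; what a row does not reach only later rows make up. A row lasts 1/10 s, in which the tool goes at most 50 mm and 8.59 degrees, less where a joint would pass 70% of its speed; a pose out of reach is approached as far as the arm can. A call with a gripper value outside its range is refused whole. The fingers move at their own pace and stop on an object; "squeeze" is the grip in N (left out, the last holds). Time passes only in rows, so rows that repeat a pose let the fingers close. It gives the time, the measured TCP pose, the force, the opening and the grip force at its end, in the units of the state.
- env.observe(): the state, without advancing time (a new reading comes with each control period).
- env.get_image(name): name is "scene" or "top" or "wrist"; returns a dict with "color" (420x560x3 uint8, red, green, blue), "fov_y" (degrees; the focal length in pixels is half the picture's height over the tangent of half this angle, whatever the lens; pixels are square), "cx", "cy" (the principal point, pixels), "distortion" ([k1, k2, p1, p2, k3] as OpenCV has them; the pictures are not rectified), "R" (3x3) and "t" (3): a world point X has camera coordinates R X + t. Camera axes: x right, y down, z forward; pixel columns grow to the right and rows downward; lengths in m; the calibration is good to about 2 mm. A picture is of the moment at which its call begins. There is no depth.
- env.close_job(): hands the job in; it is judged then, once.
Trained networks look in a picture, given as the dict that the camera call returned (one of the last four; its "shot" number tells which), for a name from the list of things; names that differ only in an ending like _2 or _b are one class to them, and where a whole thing is asked for, a point or a joint stands for the part that bears it (a point fixed in the world has none). Each returns a list of dicts, best first, with "conf" (0 to 1); they miss things now and then, are a little off and sometimes report something else, mostly with a low value. They report only what shows in the picture. A call takes as long as a camera call. They do not tell look-alikes from the thing itself.
- env.outline_of(target, picture): "mask" (420x560 bool, what is visible of it) and "bbox" ([centre column, centre row, width, height] in pixels, round what is visible of it).
- env.tip_of(target, picture): "pixel" ([column, row] in pixels: a listed point, or the origin of a listed thing).
The state is a dict: "time_s": time; "q": joint angles; "qvel": joint speeds; "joint_efforts": joint torques, N m; "position": TCP position; "tool_rot": TCP orientation; "ft_force": force on the tool from outside, world axes, zero at the start; "wrist_torque": the same for the moment, N m; "grip_width": finger opening in m; "gripper_force": force on a finger pad.
Only numpy, scipy, OpenCV 4.12 (cv2) and the standard library are available. Lean on these libraries where they do the work, as an engineer would, in place of code of your own. Each camera call takes 0.05 s, during which the arm holds its last target. There are 200 camera calls.

## Working session

There is one attempt and no reset: what is moved stays moved. The work goes in short steps, Python scripts to look and compute and a tool call to move; the robot and the scene stay as the last step left them, time stands still between calls to the robot, and variables do not carry over. Pictures are saved under pics/ and viewed, at most 10 in all, crops included, and the job is handed in when it is done.

Besides the shell and the picture viewer there is one more tool, called after ">>>" as name(argument=value, ...) on one line, values as JSON. move_arm: Moves the arm, as the interface text tells. Its arguments: {"type":"object","properties":{"plan":{"type":"array"},"squeeze":{"type":"number"}},"required":["plan"]}

```bash
mkdir -p pics; ls; cat > h.py <<'E'
import numpy as np, cv2
from rig import env
def K(p):
    f=p["color"].shape[0]/2/np.tan(np.radians(p["fov_y"])/2)
    return np.array([[f,0,p["cx"]],[0,f,p["cy"]],[0,0,1]])
def ray(p,px):
    u=cv2.undistortPoints(np.array([[px]],float),K(p),np.array(p["distortion"],float))[0,0]
    R=np.array(p["R"]);t=np.array(p["t"]); return -R.T@t, R.T@np.array([u[0],u[1],1])
def atz(p,px,z):
    c,d=ray(p,px); return c+d*(z-c[2])/d[2]
def proj(p,X):
    return cv2.projectPoints(np.array([X],float),cv2.Rodrigues(np.array(p["R"]))[0],np.array(p["t"],float),K(p),np.array(p["distortion"],float))[0][0,0]
def save(p,n): cv2.imwrite("pics/"+n,p["color"][:,:,::-1])
E
python3 - <<'E'
from h import *
ims=[]
for n in("scene","top"):
    p=env.get_image(n); ims.append(p["color"]); print(n,p["R"],p["t"],p["fov_y"])
    for t in("big_tin","small_tin_a","pan_a_top"):
        for r in env.tip_of(t,p): print(t,"tip",np.round(r["pixel"],1),round(r["conf"],2))
        for r in env.outline_of(t,p): print(t,"box",np.round(r["bbox"],1),round(r["conf"],2))
    save(p,n+".png")
E
```

```text
pics
scene [[ 0.70069889  0.71345351  0.00226823]
 [ 0.49198686 -0.48088417 -0.72574055]
 [-0.51669139  0.50964154 -0.68796476]] [-0.51657241 -0.20784334  1.26542259] 53.34900545309069
big_tin tip [261.4 164.5] 0.8
small_tin_a tip [326.9 276.1] 0.96
small_tin_a tip [338.1 243.5] 0.95
small_tin_a tip [357.6 219.5] 0.86
small_tin_a tip [305.9 171.9] 0.83
small_tin_a tip [328.8 164.7] 0.82
small_tin_a tip [235.1 232. ] 0.76
small_tin_a tip [187.5 208.8] 0.68
small_tin_a box [310.9 168.1  22.4  27.7] 0.93
small_tin_a box [339.8 237.3  18.9  31.7] 0.92
small_tin_a box [238.7 227.8  29.4  32.7] 0.83
small_tin_a box [185.  203.1  27.4  33.1] 0.79
small_tin_a box [328.7 268.2  20.4  27.8] 0.74
small_tin_a box [360.8 214.   22.6  25.8] 0.71
small_tin_a box [331.5 155.7  20.   18.3] 0.51
pan_a_top tip [284.8 170.9] 0.64
pan_a_top box [284.  175.4 117.2  62.8] 0.73
top [[ 0.00377812 -0.99998126  0.00481785]
 [-0.9965909  -0.0041623  -0.08239695]
 [ 0.08241545 -0.00449012 -0.99658794]] [0.10908362 0.65102229 1.01903684] 53.25333977517994
big_tin tip [249.7 291.1] 0.57
big_tin box [245.9 294.1  29.4  33.5] 0.68
small_tin_a tip [290.9 165.4] 0.92
small_tin_a tip [264.8 180.2] 0.91
small_tin_a tip [222.4 181.6] 0.74
small_tin_a tip [356.8 271.4] 0.71
small_tin_a tip [228.4 233.8] 0.66
small_tin_a tip [338.3 215.3] 0.61
small_tin_a tip [176.7 258.8] 0.55
small_tin_a box [228.5 234.8  24.8  20.1] 0.92
small_tin_a box [292.4 164.5  21.9  21.2] 0.91
small_tin_a box [175.2 259.3  21.7  17.2] 0.86
small_tin_a box [260.4 177.4  16.7  21. ] 0.83
small_tin_a box [221.1 184.7  20.5  25.5] 0.79
small_tin_a box [342.  215.9  24.6  18. ] 0.74
small_tin_a box [361.4 273.4  26.4  21.8] 0.65
pan_a_top tip [236.7 264.5] 0.6
pan_a_top box [239.4 265.1  86.5 110.5] 0.66
```

```bash
python3 - <<'E'
import cv2,numpy as np
a=cv2.imread("pics/scene.png");b=cv2.imread("pics/top.png")
a=cv2.resize(a[120:330,130:430],(800,560),interpolation=3)
b=cv2.resize(b[130:340,130:430],(800,560),interpolation=3)
cv2.imwrite("pics/c1.png",a);cv2.imwrite("pics/c2.png",b)
E
```

```text
(no output)
```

View pics/c1.png

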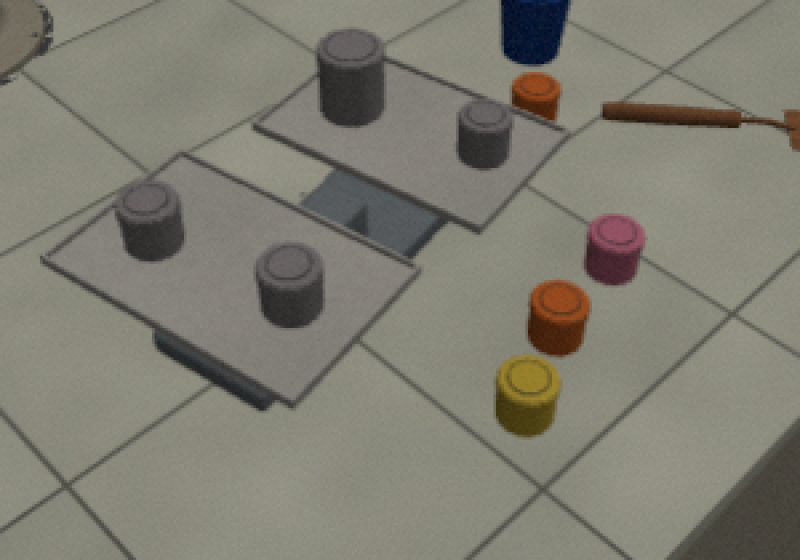

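View pics/c2.png

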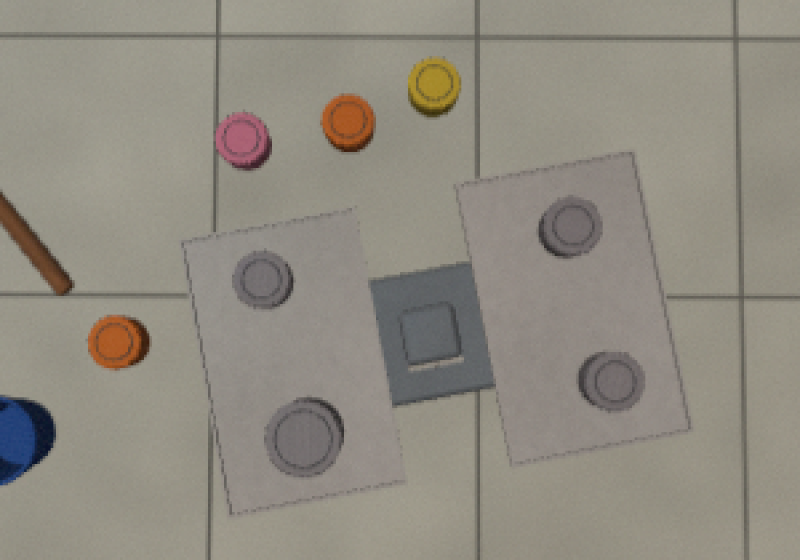

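The crops show the left pan (+y side) with the big tin (top px 244,294) and a steel small tin (228,234). The right pan has two steel small tins (346,214 and 360,272). The orange, pink and yellow tins stand off the pans. The tin to move is the steel one at top (228,234) / scene (312,163): shifting its 120 g makes both sides 360 g. I'll triangulate it and the pans from both views.

```bash
python3 - <<'E'
from h import *
S=env.get_image("scene");T=env.get_image("top")
def tri(a,b):
    a=(130+a[0]*.375,130+a[1]*.375);b=(130+b[0]*.375,120+b[1]*.375)
    c1,d1=ray(T,a);c2,d2=ray(S,b)
    s=np.linalg.lstsq(np.c_[d1,-d2],c2-c1,rcond=None)[0]
    p,q=c1+s[0]*d1,c2+s[1]*d2; return (p+q)/2,np.linalg.norm(p-q)
P=dict(small=((262,278),(486,114)),big=((303,437),(350,45)),r1=((575,224),(290,263)),r2=((614,380),(147,200)),
L1=((183,240),(568,130)),L2=((357,209),(480,230)),L3=((405,482),(253,125)),L4=((230,514),(385,58)),
R1=((457,185),(418,270)),R2=((633,152),(293,405)),R3=((690,430),(42,260)),R4=((512,464),(182,153)))
o={}
for k,(a,b) in P.items():
    p,e=tri(a,b);o[k]=p;print(k,np.round(p,4),round(e,4))
for s in"LR": print(s,np.mean([o[s+str(i)] for i in range(1,5)],0))
d=o["L1"]-o["L4"]+o["R1"]-o["R4"]; print("yaw x",np.degrees(np.arctan2(d[1],d[0])))
# scale check with tin outlines
e=env.observe();print(e["position"],e["tool_rot"],e["grip_width"],e["time_s"])
R=np.array(e["tool_rot"]);print("small rel tool",R.T@(o["small"]-np.array(e["position"])))
E
```

```text
small [0.6145 0.2265 0.1132] 0.0001
big [0.4818 0.1875 0.1398] 0.0014
r1 [ 0.6592 -0.0363  0.145 ] 0.0012
r2 [ 0.5296 -0.0686  0.1428] 0.0009
L1 [0.6505 0.3024 0.0732] 0.0006
L2 [0.6804 0.1481 0.0689] 0.0031
L3 [0.4366 0.1026 0.0685] 0.0009
L4 [0.4168 0.2707 0.0522] 0.0313
R1 [0.6974 0.0585 0.0977] 0.0003
R2 [ 0.728  -0.096   0.0973] 0.0011
R3 [ 0.4849 -0.1433  0.0977] 0.0021
R4 [0.4561 0.0114 0.0993] 0.0006
L [0.54606426 0.20596047 0.06571075]
R [ 0.59159402 -0.0423493   0.09798218]
yaw x 9.424614031998042
[0.24405373 0.4928593  0.23133409] [[-8.96135840e-01  4.43779849e-01 -2.81705827e-05]
 [ 4.43779849e-01  8.96135841e-01  1.53693639e-05]
 [ 3.20652828e-05  1.27150089e-06 -9.99999999e-01]] 0.0855836440674125 0.8
small rel tool [-0.45013272 -0.07426514  0.1180961 ]
```

The heights agree: left pan face about 0.068, right about 0.098, 30 mm apart as they should be, with the pan yaw near 11°. The closing axis goes along pan y, so the tool turns -37°.

>>> move_arm(plan=[[0, 0, -7.5, -4.5, -0.7, 0, 1], [0, 0, -15, -9, -1.5, 0, 1], [0, 0, -22.5, -13.5, -2.2, 0, 1], [0, 0, -30, -18, -3, 0, 1], [0, 0, -37.3, -22.5, -3.7, 0, 1]], squeeze=30)

```text
time_s: 1.3
position: [0.4306, 0.3585, 0.2315]
tool_rot: [[-0.981, -0.195, 0.0], [-0.195, 0.981, 0.0], [-0.0, 0.0, -1.0]]
ft_force: [-0.9, 0.7, -0.0]
grip_width: 0.0853
gripper_force: 0.0
```

```bash
cat > rel.py <<'E'
from h import *
import sys
e=env.observe();R=np.array(e["tool_rot"])
print("t",e["time_s"],"pos",np.round(e["position"],4),"yaw y",np.degrees(np.arctan2(R[1,1],R[0,1])),"q",np.round(e["q"],1))
print("rel cm",np.round(100*R.T@(np.array([float(v) for v in sys.argv[1:4]])-np.array(e["position"])),2),"grip",e["grip_width"],e["gripper_force"])
E
python3 rel.py 0.6145 0.2265 0.2
```

```text
t 1.3 pos [0.4306 0.3585 0.2315] yaw y 101.26526010321408 q [ 27.7  22.8  72.7   0.   84.5 -73.6]
rel cm [-15.46 -16.54   3.15] grip 0.08532447223032079 0.0
```

>>> move_arm(plan=[[0, 0, 0, -3, -3.3, 0, 1], [0, 0, 0, -6, -6.6, 0, 1], [0, 0, 0, -9, -9.9, 0, 1], [0, 0, 0, -12.5, -13.4, 0, 1], [0, 0, 0, -15.5, -16.5, 1.5, 1]])

```text
time_s: 1.8
position: [0.6152, 0.2258, 0.218]
tool_rot: [[-0.982, -0.189, 0.004], [-0.189, 0.982, 0.001], [-0.004, -0.0, -1.0]]
ft_force: [0.4, 0.9, 0.0]
grip_width: 0.0855
gripper_force: 0.0
```

```bash
python3 - <<'E'
from h import *
import time
p=env.get_image("wrist"); 
for r in env.tip_of("small_tin_a",p): print(np.round(r["pixel"]),r["conf"],atz(p,r["pixel"],.068))
print(proj(p,[.6145,.2265,.113]))
for r in env.outline_of("small_tin_a",p): print(r["bbox"],r["conf"])
cv2.imwrite("pics/w1.png",p["color"][:,:,::-1])
E
python3 rel.py 0.6145 0.2265 0.076
```

```text
[280. 295.] 0.84 [0.71176932 0.24614447 0.068     ]
[281. 190.] 0.69 [0.61144351 0.22789511 0.068     ]
[194. 290.] 0.61 [0.72146544 0.16587685 0.068     ]
[126. 306.] 0.52 [0.75090113 0.10402732 0.068     ]
[278.95231974 207.08472846]
[191.7, 303.9, 45.6, 66.4] 0.96
[436.4, 154.9, 70.8, 58.5] 0.84
[104.8, 302.6, 27.5, 23.5] 0.67
[284.2, 306.9, 50.8, 62.0] 0.59
[282.4, 201.4, 64.1, 76.9] 0.57
t 1.95 pos [0.614  0.2254 0.2143] yaw y 100.76660771856827 q [  9.8  33.3  57.4  -0.   89.5 -91. ]
rel cm [-0.11  0.1  13.83] grip 0.08513356795161321 0.0
```

View pics/w1.png

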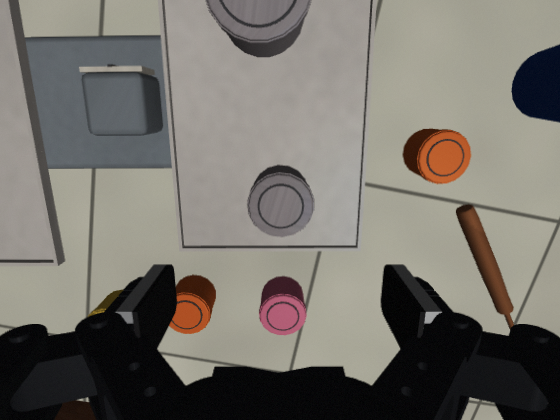

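The wrist picture shows the steel tin's lid at (281,206), against a predicted (279,207). It stands alone on the pan between the open fingers, so I'm descending.

>>> move_arm(plan=[[0, 0, 0, -0.1, 0.1, 3.5, 1], [0, 0, 0, -0.1, 0.1, 7, 1], [0, 0, 0, -0.1, 0.1, 10.5, 1], [0, 0, 0, -0.1, 0.1, 12.5, 1], [0, 0, 0, -0.1, 0.1, 13.6, 1]])

```text
time_s: 2.45
position: [0.6123, 0.2293, 0.079]
tool_rot: [[-0.982, -0.191, -0.002], [-0.191, 0.982, -0.0], [0.002, 0.0, -1.0]]
ft_force: [0.1, 0.3, 0.6]
grip_width: 0.0852
gripper_force: 0.0
```

>>> move_arm(plan=[[0, 0, 0, 0, 0, 0, 0.3], [0, 0, 0, 0, 0, 0, 0], [0, 0, 0, 0, 0, 0, -0.3], [0, 0, 0, 0, 0, 0, -0.6], [0, 0, 0, 0, 0, 0, -1]])

```text
time_s: 2.95
position: [0.6143, 0.2288, 0.0822]
tool_rot: [[-0.982, -0.19, 0.003], [-0.19, 0.982, 0.001], [-0.003, 0.0, -1.0]]
ft_force: [-1.8, 0.0, 7.1]
grip_width: 0.0471
gripper_force: 31.0
```

>>> move_arm(plan=[[0, 0, 0, 0, 0, 0, -1], [0, 0, 0, 0, 0, 0, -1], [0, 0, 0, 0, 0, 0, -1], [0, 0, 0, 0, 0, 0, -1]])

```text
time_s: 3.35
position: [0.6143, 0.2288, 0.0822]
tool_rot: [[-0.982, -0.19, 0.003], [-0.19, 0.982, 0.001], [-0.003, 0.0, -1.0]]
ft_force: [-1.4, 1.1, 6.2]
grip_width: 0.0473
gripper_force: 31.0
```

>>> move_arm(plan=[[0, 0, 0, 0, 0, -1, -1], [0, 0, 0, 0, 0, -3, -1], [0, 0, 0, 0, 0, -5.5, -1], [0, 0, 0, 0, 0, -8, -1], [0, 0, 0, 0, 0, -10, -1]])

```text
time_s: 3.85
position: [0.6137, 0.2285, 0.1827]
tool_rot: [[-0.982, -0.19, 0.002], [-0.19, 0.982, 0.0], [-0.002, -0.0, -1.0]]
ft_force: [-0.2, -0.3, -1.7]
grip_width: 0.0471
gripper_force: 31.2
```

```bash
python3 rel.py 0.5935 -0.037 0.18; python3 - <<'E'
from h import *
p=env.get_image("wrist");q=env.get_image("scene")
a=p["color"];b=cv2.resize(q["color"][80:280,170:430],(546,420),interpolation=cv2.INTER_CUBIC)
im=np.hstack([a,b]);im=cv2.resize(im,(800,int(420*800/im.shape[1])))
cv2.imwrite("pics/g1.png",im[:,:,::-1])
E
```

```text
t 3.85 pos [0.6137 0.2285 0.1827] yaw y 100.95072027493053 q [ 10.1  34.4  60.6  -0.   84.9 -90.9]
rel cm [  7.03 -25.68   0.26] grip 0.04706410049656208 31.174797685816884
```

View pics/g1.png

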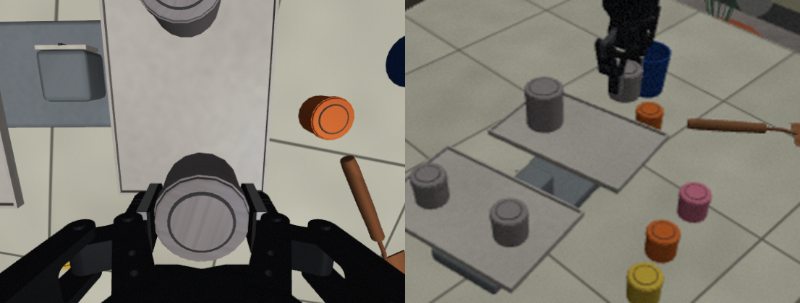

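The tin hangs upright in the fingers and the pans haven't moved. I'm carrying it to the middle of the right pan.

>>> move_arm(plan=[[0, 0, 0, 0.4, -1.5, 0, -1], [0, 0, 0, 1.2, -4.5, 0, -1], [0, 0, 0, 2.1, -7.7, 0, -1], [0, 0, 0, 3, -10.9, 0, -1], [0, 0, 0, 3.9, -14.1, 0, -1]])

```text
time_s: 4.45
position: [0.6009, 0.0804, 0.1787]
tool_rot: [[-0.982, -0.19, -0.003], [-0.19, 0.982, -0.0], [0.003, 0.0, -1.0]]
ft_force: [0.5, 0.1, -0.7]
grip_width: 0.0471
gripper_force: 31.2
```

>>> move_arm(plan=[[0, 0, 0, 0.9, -3.2, 0, -1], [0, 0, 0, 1.8, -6.4, 0, -1], [0, 0, 0, 2.6, -9.4, 0, -1], [0, 0, 0, 3.1, -11.6, 0, -1], [0, 0, 0, 3.1, -11.6, 0, -1]])

```text
time_s: 4.95
position: [0.5926, -0.0406, 0.1787]
tool_rot: [[-0.983, -0.186, -0.003], [-0.186, 0.983, -0.0], [0.003, 0.0, -1.0]]
ft_force: [-0.9, 0.3, -1.8]
grip_width: 0.0471
gripper_force: 31.2
```

```bash
python3 rel.py 0.5935 -0.037 0.112; python3 - <<'E'
from h import *
p=env.get_image("wrist");q=env.get_image("scene")
a=p["color"];b=cv2.resize(q["color"][80:280,150:410],(546,420),interpolation=cv2.INTER_CUBIC)
im=np.hstack([a,b]);im=cv2.resize(im,(800,int(420*800/im.shape[1])))
cv2.imwrite("pics/g2.png",im[:,:,::-1])
E
```

```text
t 4.95 pos [ 0.5926 -0.0406  0.1787] yaw y 100.72677025974731 q [ -15.3   28.6   72.    -0.    79.6 -116. ]
rel cm [-0.17  0.33  6.67] grip 0.0471203706745855 31.232604368124157
```

View pics/g2.png

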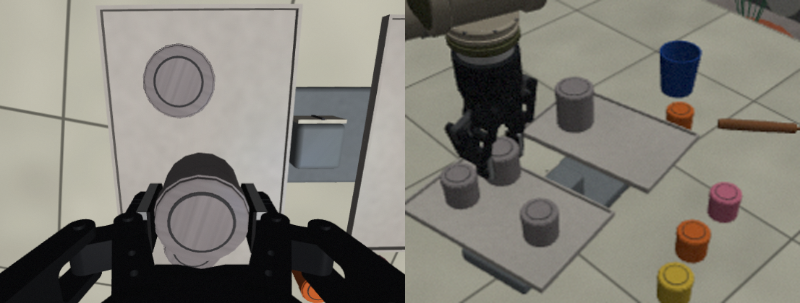

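The tin is over the gap between the two small tins on the right pan, upright. I'm lowering it, slowly near contact, which should come at about 6.7 cm.

>>> move_arm(plan=[[0, 0, 0, -0.1, 0.3, 2, -1], [0, 0, 0, -0.1, 0.3, 4, -1], [0, 0, 0, -0.1, 0.3, 5.2, -1], [0, 0, 0, -0.1, 0.3, 5.8, -1], [0, 0, 0, -0.1, 0.3, 6.2, -1]])

```text
time_s: 5.55
position: [0.5941, -0.0336, 0.118]
tool_rot: [[-0.982, -0.191, -0.0], [-0.191, 0.982, 0.0], [0.0, 0.0, -1.0]]
ft_force: [0.4, -0.1, -0.5]
grip_width: 0.0474
gripper_force: 31.2
```

>>> move_arm(plan=[[0, 0, 0, 0, 0, 0.2, -1], [0, 0, 0, 0, 0, 0.4, -1], [0, 0, 0, 0, 0, 0.6, -1], [0, 0, 0, 0, 0, 0.8, -1], [0, 0, 0, 0, 0, 1, -1]])

```text
time_s: 6.05
position: [0.5943, -0.0341, 0.1085]
tool_rot: [[-0.982, -0.19, 0.001], [-0.19, 0.982, -0.0], [-0.001, -0.0, -1.0]]
ft_force: [-0.8, -0.3, -0.6]
grip_width: 0.0471
gripper_force: 31.3
```

>>> move_arm(plan=[[0, 0, 0, 0, 0, 0.2, -1], [0, 0, 0, 0, 0, 0.4, -1], [0, 0, 0, 0, 0, 0.6, -1], [0, 0, 0, 0, 0, 0.8, -1], [0, 0, 0, 0, 0, 0.8, -1]])

```text
time_s: 6.55
position: [0.594, -0.034, 0.1]
tool_rot: [[-0.982, -0.19, -0.001], [-0.19, 0.982, 0.0], [0.001, 0.0, -1.0]]
ft_force: [0.3, 0.0, -1.1]
grip_width: 0.047
gripper_force: 31.3
```

```bash
python3 - <<'E'
from h import *
e=env.observe();print(e["position"],e["ft_force"])
S=env.get_image("scene");T=env.get_image("top")
im=np.hstack([cv2.resize(S["color"][120:300,130:370],(560,420),interpolation=2),cv2.resize(T["color"][150:330,170:410],(560,420),interpolation=2)])
cv2.imwrite("pics/g3.png",cv2.resize(im,(800,300))[:,:,::-1])
E
```

```text
[ 0.59399015 -0.03398328  0.10000491] [ 0.26230164  0.03647658 -1.07629349]
```

View pics/g3.png

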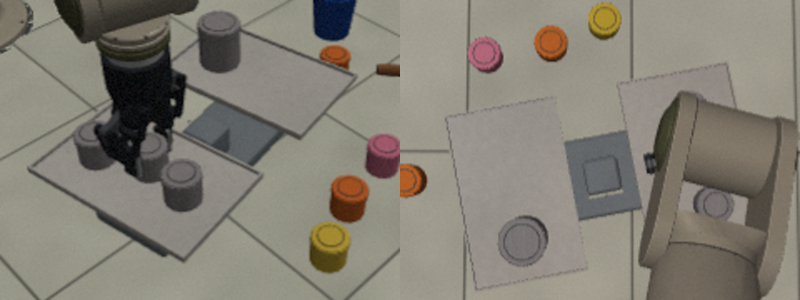

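The left pan has risen about 4 px in the scene view, so the tin is resting on the right pan near level. I'll go 3 mm further and then open gently.

>>> move_arm(plan=[[0, 0, 0, 0, 0, 0.15, -1], [0, 0, 0, 0, 0, 0.3, -1], [0, 0, 0, 0, 0, 0.3, -1], [0, 0, 0, 0, 0, 0.3, -1], [0, 0, 0, 0, 0, 0.3, -1]])

```text
time_s: 7.15
position: [0.5941, -0.034, 0.0973]
tool_rot: [[-0.982, -0.19, -0.0], [-0.19, 0.982, 0.0], [0.0, 0.0, -1.0]]
ft_force: [-0.3, -0.0, -0.3]
grip_width: 0.0472
gripper_force: 31.3
```

>>> move_arm(plan=[[0, 0, 0, 0, 0, 0, 0.2], [0, 0, 0, 0, 0, 0, 0.4], [0, 0, 0, 0, 0, 0, 0.6], [0, 0, 0, 0, 0, 0, 0.6], [0, 0, 0, 0, 0, 0, 0.6]])

```text
time_s: 7.65
position: [0.5942, -0.034, 0.0974]
tool_rot: [[-0.982, -0.19, 0.0], [-0.19, 0.982, -0.0], [-0.0, -0.0, -1.0]]
ft_force: [0.3, -0.6, 0.2]
grip_width: 0.0681
gripper_force: 0.0
```

>>> move_arm(plan=[[0, 0, 0, 0, 0, -1, 0.6], [0, 0, 0, 0, 0, -3, 0.6], [0, 0, 0, 0, 0, -6, 0.6], [0, 0, 0, 0, 0, -9, 0.6], [0, 0, 0, 0, 0, -12, 0.6]])

```text
time_s: 8.15
position: [0.594, -0.0339, 0.2194]
tool_rot: [[-0.982, -0.19, 0.001], [-0.19, 0.982, -0.0], [-0.001, -0.0, -1.0]]
ft_force: [0.1, 0.2, 0.3]
grip_width: 0.0681
gripper_force: 0.0
```

>>> move_arm(plan=[[0, 0, 0, 4, 0, -3, 0.6], [0, 0, 0, 8, 0, -5, 0.6], [0, 0, 0, 12, 0, -8, 0.6], [0, 0, 0, 16, 0, -10, 0.6], [0, 0, 0, 20, 0, -10, 0.6]])

```text
time_s: 8.65
position: [0.3968, -0.0723, 0.3204]
tool_rot: [[-0.982, -0.19, 0.006], [-0.19, 0.982, -0.003], [-0.005, -0.004, -1.0]]
ft_force: [0.8, -1.4, 0.5]
grip_width: 0.0682
gripper_force: 0.0
```

>>> move_arm(plan=[[0, 0, 0, 0, 0, 0, 0.6], [0, 0, 0, 0, 0, 0, 0.6], [0, 0, 0, 0, 0, 0, 0.6], [0, 0, 0, 0, 0, 0, 0.6], [0, 0, 0, 0, 0, 0, 0.6]])

```text
time_s: 9.15
position: [0.3983, -0.0719, 0.317]
tool_rot: [[-0.982, -0.191, -0.001], [-0.191, 0.982, 0.0], [0.001, 0.001, -1.0]]
ft_force: [-0.1, -1.0, 0.3]
grip_width: 0.0682
gripper_force: 0.0
```

```bash
python3 - <<'E'
from h import *
S=env.get_image("scene");T=env.get_image("top")
im=np.hstack([cv2.resize(S["color"][120:330,130:430],(400,280),interpolation=2),cv2.resize(T["color"][130:340,130:430],(400,280),interpolation=2)])
im=np.vstack([cv2.resize(S["color"][120:300,130:370],(400,300),interpolation=2)]);t=cv2.resize(T["color"][150:330,170:410],(400,300),interpolation=2)
cv2.imwrite("pics/g4.png",np.hstack([im,t])[:,:,::-1])
e=env.observe();print(e["time_s"],e["position"],e["ft_force"])
E
```

```text
9.25 [ 0.39814383 -0.0719126   0.31704012] [-0.47296234 -0.48234424  0.76737026]
```

View pics/g4.png

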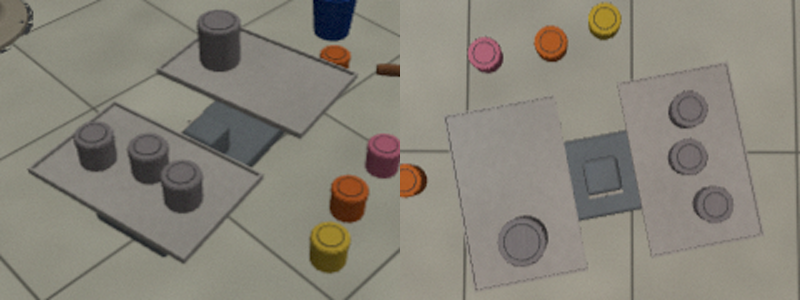

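Three small tins now stand upright on the right pan and the big tin is on the left. I'll check the pan heights numerically.

```bash
python3 - <<'E'
from h import *
S=env.get_image("scene");T=env.get_image("top")
def tri(a,b):
    a=(170+a[0]*.6,150+a[1]*.6);b=(130+b[0]*.6,120+b[1]*.6)
    c1,d1=ray(T,a);c2,d2=ray(S,b)
    s=np.linalg.lstsq(np.c_[d1,-d2],c2-c1,rcond=None)[0]
    return (c1+s[0]*d1+c2+s[1]*d2)/2
for k,a,b in[("big",(521,240),(220,21)),("s1",(689,107),(183,172)),("s2",(687,155),(148,144)),("s3",(713,203),(95,133)),
 ("L1",(446,115),(355,76)),("L2",(553,96),(300,134)),("L3",(587,267),(159,71)),("R1",(619,83),(262,178)),("R2",(727,63),(183,259)),("R3",(762,233),(30,170)),("R4",(653,255),(115,104))]:
    print(k,np.round(tri((a[0]-400,a[1]),b),4))
E
```

```text
big [0.4828 0.189  0.1518]
s1 [ 0.6596 -0.0342  0.1311]
s2 [ 0.5939 -0.0322  0.1302]
s3 [ 0.5302 -0.0664  0.1284]
L1 [0.651  0.302  0.0838]
L2 [0.6791 0.1512 0.0842]
L3 [0.4401 0.1025 0.0841]
R1 [0.6989 0.0579 0.0824]
R2 [ 0.7275 -0.096   0.0862]
R3 [ 0.4874 -0.1427  0.0857]
R4 [0.4569 0.0104 0.0851]
```

Both pans are at about 0.084–0.085 and level. All tins stand on them, so I'm handing the job in.

```bash
python3 -c "
from rig import env
print(env.close_job())"
```

```text
the job is handed in; nothing more can be done
None
```

I moved the small tin beside the big one to the other pan; both pans measured level at about 84–85 mm with all four tins upright, and I handed the job in at about 9.4 s (no verdict was returned).

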